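# Seat the dot-blot sample template on its vacuum manifold and hold it sealed

### The arm

A 6-joint arm with a two-finger parallel gripper is mounted at the origin on the work surface. World frame = base frame: x ahead of the robot, y to its left, z up, the work surface at z = 0. Lengths are in m, angles in rad, forces in N, time in s.
With the tool pointing down it reaches from about 0.25 to 0.725 m from the base axis. Payload 4 kg.
Tool frame: the origin (TCP) lies between the finger pads; the fingertips stand 25 mm ahead of it and the grasp point (between the pads) lies 6 mm ahead of it; z points along the fingers, y is the line along which they close (so a half turn about z gives the same grasp; the last joint's range is limited). The gripper opens to 85 mm and grips with 20 to 120 N. Pads are 22 mm wide; open, the fingers measure 114 mm over their backs; the gripper's body (76 mm by 85 mm) begins 54 mm behind the grasp point. The pads swing forward as they close: fully open they stand 13 mm farther back than shut.
Start: joints at [1.229, 0.241, 0.005, 1.335, 0, 1.571], TCP at [0.168, 0.471, 0.227] pointing down, gripper open.
Joint ranges: [-2.72, 2.72], [-1.05, 1.87], [-1.09, 1.28], [-1.99, 2.15], [-1.42, 1.44], [-3.14, 3.14]. Speed limits (rad/s): [2.79, 2.79, 3.14, 3.14, 3.14, 3.14].

### API

Orientations are given as a unit quaternion [x, y, z, w].
In Python, from workcell import bot gives the robot as it stands. The module is installed in compiled form; this text tells all that it offers.
- The arm moves only by the shell command python3 -m pendant 'ROWS'. ROWS is JSON, one flat list of numbers, 7 for each row, row after row: the shift along the tool's x, y, z normalised to -1 to 1, where 1 is 0.5 m, then the turn, a rotation vector about the tool's x, y, z normalised to -1 to 1, where 1 is 180 degrees, then the opening, from 0 (shut) to 1 (fully open). In form: [tx, ty, tz, ax, ay, az, fingers, tx, ty, tz, ax, ay, az, fingers, ...]. A call has exactly 10 rows; each row is the pose to reach, as a shift and turn from the pose commanded when the call began, along the tool's axes at that moment, turning the shorter way round; what a row does not reach only later rows make up. A row lasts 1/12 s, in which the tool goes at most 41.7 mm and 7.16 degrees, less where a joint would pass 70% of its speed; a pose out of reach is approached as far as the arm can. A call with a number of a shift or a turn outside -1 to 1 is refused whole. A call with a gripper value outside its range is refused whole. The fingers move at their own pace and stop on an object; the grip force is fixed at half the most. Time passes only in rows, so rows that repeat a pose let the fingers close, or fill a call up. It gives the time, the measured TCP pose, the force, the opening and the grip force at its end, in the units of the state.
- bot.get_obs(): the state, without advancing time (a new reading comes with each control period).
- bot.camera(name): name is "side" or "top"; returns a dict with "pixels" (400x640x3 uint8, red, green, blue), "mtx" (3x3 intrinsics, pixels), "k1" (the pictures are not rectified: a ray, as slopes to the right and down, at radius r is drawn at 1 + k1 r^2 times it, then the intrinsics apply), "cam_to_world" (4x4, takes a point from camera to world coordinates). Camera axes: x right, y up, looking along -z (the intrinsics and any distortion apply to the point x, -y, -z); pixel columns grow to the right and rows downward; lengths in m; the calibration is good to about 2 mm. A picture is of the moment at which its call begins. There is no depth.
- bot.job_done(): hands the job in; it is judged then, once.
The state is a dict: "clock": time; "joint_pos": joint angles; "joint_vel": joint speeds; "tau": joint torques, N m; "eef_pos": TCP position; "tool_rot": TCP orientation; "ft_force": force on the tool from outside, world axes, zero at the start; "ft_torque": the same for the moment, N m; "grip_width": finger opening in m; "grasp_force": force on a finger pad.
Only numpy, scipy, OpenCV 4.12 (cv2) and the standard library are available. Lean on these libraries where they do the work, as an engineer would, in place of code of your own. Each camera call takes 0.05 s, during which the arm holds its last target. There are 200 camera calls.

### The job

Pick up the white 48-well sample template (a raised well block on a wider flange) from the bench and lay it squarely on the grey vacuum manifold, feeling it over the two upright locating pins, which it hides, until it drops on to both, without forcing it while it still rides on the pin tips. Then press it firmly down so that the soft black gasket is squeezed well past half of its travel, and finish while still holding it pressed like that, ready for the vacuum. Leave everything else on the bench where it is.

Things in the scene. Friction and masses are not known exactly. Their poses are not given: they have to be found in the camera images.
- template_center (a point): centre, half-way up, of the loose white template (0.22 to 0.37 kg), 40 mm high, lying flat, z up. Flange 156 (x) by 84 (y) by 12 mm at the bottom; on it a solid well block 112 (x) by 48 (y) by 28 mm, gripped across y. Underside 20 mm below this point, flange top 8 mm below, block top 20 mm above. 4 rows of 12 dark wells on top. Fits either way round (half a turn)
- template_hole0 (a point): mouth of the first of two round holes in the template's underside, on its x axis, 66 mm to +x of the middle: 10.5 mm across, 12 mm deep, closed above by a low boss 17 mm across and 5 mm high on the flange
- template_hole1 (a point): mouth of the second, equal hole, 66 mm to -x of the middle
- seat (a point): centre of the top of the unsqueezed gasket on the manifold, where the middle of the template's underside belongs; does not sink. x runs along the line of the pins, z up, 61 mm above the bench. The manifold is a fixed grey box 184 (x) by 112 (y) by 55 mm high, with a black rubber gasket 156 by 84 by 6 mm on top and a short white vacuum port low on its +x end
- pins: the manifold's two upright steel locating pins, fixed; origin midway between them on the manifold's hard top, 6 mm below seat, x along their line. They stand 66 mm either side of it, 8 mm in diameter, tapering to 4 mm over the last 3 mm, and end 7 mm above the gasket's top. They enter the template's holes with about 1.2 mm to spare all round
- gasket (a joint): how far the gasket is squeezed, in m: near 0 uncompressed, at most 0.004; it is a spring of 3 N per mm and reaches its hard stop at 12 N. The template's own weight squeezes it about 1 mm
- microplate: bystander: flat white 96-well plate 127 by 85 by 15 mm lying loose on the bench between the template and the manifold; origin at the centre of its underside
- tube_rack: bystander: blue rack of small tubes 75 by 130 mm, 52 mm high, loose at the far side; origin at the centre of its underside
- gate_a: bystander: loose black casting gate, a bar 160 by 36 by 22 mm to the robot's right; origin at the centre of its underside
- gate_b: bystander: a second, equal black bar next to it; origin at the centre of its underside
- comb: bystander: loose flat white gel comb 36 by 100 by 6 mm near the robot; origin at the centre of its spine's underside
- pipette: bystander: pipette 240 mm long and up to 32 mm high lying loose at the far side; origin under the middle of its handle
- reagent_bottle: bystander: glass bottle with a blue cap, 76 mm across and 170 mm high, standing loose to the robot's left; origin at the centre of its underside
Things that resemble listed ones, but are neither listed nor needed, are in the scene too. What is shaped like the part that bears template_center but brown or purple is not meant.

How it is judged:
By the outcome, as a careful person would: the job done as asked, in the order asked, and still so for the second after the job is handed in, while the arm keeps its last pose, push and grip.
It also fails if it takes over 48 s, if anything falls off the work surface, if the arm or the gripper's body presses on something with over 40 N, if the wrist force passes 120 N, or if a joint passes its speed limit or range.

## Working session

There is one attempt and no reset: what is moved stays moved. The work goes in short steps, Python scripts to look and compute and a shell command to move; the robot and the scene stay as the last step left them, time stands still between calls to the robot, and variables do not carry over. Pictures are saved under pics/ and viewed, at most 10 in all, crops included, and the job is handed in when it is done.

```bash
mkdir -p pics
cat > h.py <<'E'
import numpy as np, cv2
from workcell import bot
def snap(n,f=None):
    c=bot.camera(n); np.savez(f'pics/{n}.npz',**c)
    if f: cv2.imwrite(f'pics/{f}.png',c['pixels'][:,:,::-1])
    return c
def ray(c,u,v):
    K=c['mtx'];d=np.array([(u-K[0,2])/K[0,0],(v-K[1,2])/K[1,1]]);s=d.copy()
    for _ in range(20): s=d/(1+float(c['k1'])*(s@s))
    T=c['cam_to_world'];return T[:3,3],T[:3,:3]@np.array([s[0],-s[1],-1])
def at(c,u,v,z):
    o,d=ray(c,u,v);return o+d*(z-o[2])/d[2]
def proj(c,p):
    T=c['cam_to_world'];q=T[:3,:3].T@(np.array(p)-T[:3,3]);s=np.array([q[0],-q[1]])/-q[2]
    s=s*(1+float(c['k1'])*(s@s));K=c['mtx'];return K[0,0]*s[0]+K[0,2],K[1,1]*s[1]+K[1,2]
E
python3 - <<'E'
from h import *
for n in('top','side'):
    c=snap(n,n+'0');print(n,c['mtx'],c['k1'],c['cam_to_world'].round(3))
print(bot.get_obs())
E
```

```text
top [[512.02335342   0.         320.95623455]
 [  0.         512.02335342 205.41655466]
 [  0.           0.           1.        ]] -0.10021759933970278 [[-0.083  0.976 -0.203  0.194]
 [-0.997 -0.081  0.015 -0.009]
 [-0.002  0.204  0.979  1.85 ]
 [ 0.     0.     0.     1.   ]]
side [[394.97442514   0.         315.49847738]
 [  0.         394.97442514 200.24974386]
 [  0.           0.           1.        ]] -0.018966311232106795 [[ 0.823  0.343 -0.453 -0.009]
 [-0.568  0.52  -0.638 -0.802]
 [ 0.017  0.782  0.623  0.82 ]
 [ 0.     0.     0.     1.   ]]
{'clock': 0.1, 'joint_pos': array([ 1.22901923e+00,  2.41326598e-01,  3.85043465e-03,  1.33520396e+00,
       -2.35710304e-05,  1.57077055e+00]), 'joint_vel': array([ 0.00072796, -0.00079096,  0.00542483,  0.00088448,  0.00135025,
        0.00129862]), 'tau': array([-1.67726998e-04, -3.73137689e+01,  2.53009737e+01,  1.08803992e-02,
       -4.53328255e-06, -1.31745691e-05]), 'eef_pos': array([0.16739339, 0.47053132, 0.22590426]), 'tool_rot': array([ 1.70045234e-01,  9.85435808e-01, -9.30183042e-04, -1.48575869e-04]), 'ft_force': array([-0.06935036, -0.71562825,  0.07612071]), 'ft_torque': array([-0.01020474, -0.01199052, -0.06258541]), 'grasp_force': 0.0, 'grip_width': 0.0854662801878131}
```

View pics/top0.png

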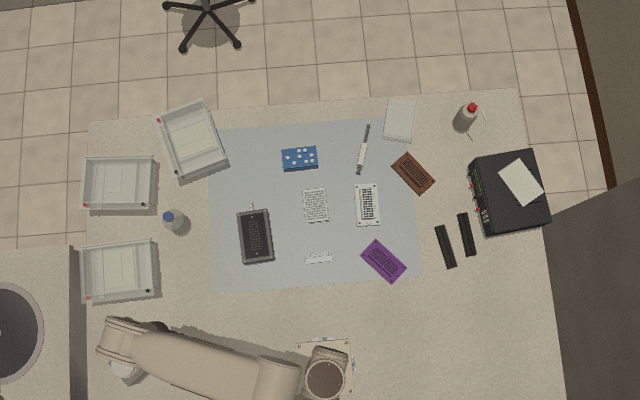

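View pics/side0.png

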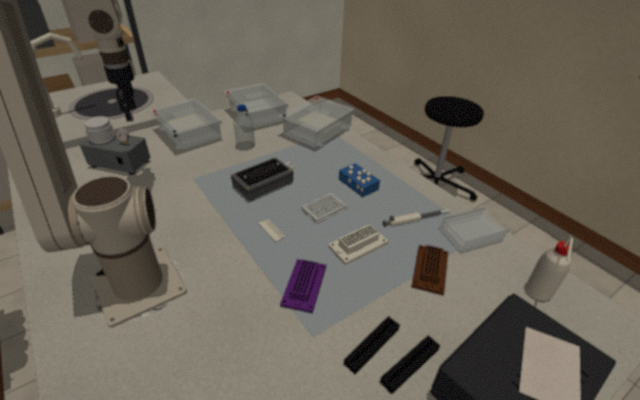

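The candidates are the white piece at top (367,205), brown at (413,173), purple at (384,261) and the flat white microplate at (315,205). The white raised block on a flange at (367,205) fits the description. The manifold is at (255,236), with its port at (251,206). I'll confirm this in an enlarged crop.

Run:
```python
import cv2
a=cv2.imread('pics/top0.png')
f=lambda u,v,w,h:cv2.resize(a[v:v+h,u:u+w],None,fx=8,fy=8,interpolation=cv2.INTER_CUBIC)
cv2.imwrite('pics/crop0.png',cv2.hconcat([f(345,175,45,62),f(230,203,50,62)]))
```

```text
(no output)
```

View pics/crop0.png

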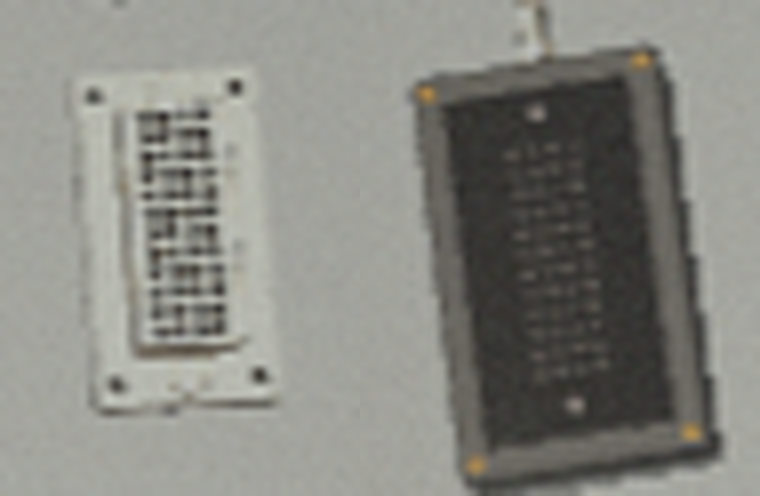

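The crop confirms the white raised block on a flange: flange corners (77,72), (255,68), (277,400), (97,412) and screw holes. The manifold's pins show at crop (537,112) and (575,405), with its orange corners around them.

```bash
cat >> h.py <<'E'
def load(n): return dict(np.load(f'pics/{n}.npz'))
def delta(p,yaw=None):
    "tool-frame normalised shift/turn from current pose to world p (TCP); yaw= world angle of the closing line"
    from scipy.spatial.transform import Rotation as R
    o=bot.get_obs();r=R.from_quat(o['tool_rot']);y=r.apply([0,1,0]);print('t',o['clock'],'pos',o['eef_pos'].round(4),'yaw',np.degrees(np.arctan2(y[1],y[0])).round(2),'quat',o['tool_rot'].round(4))
    print('shift',(r.inv().apply(np.array(p)-o['eef_pos'])/.5).round(4))
    if yaw is not None:
        yy=np.array([np.cos(yaw),np.sin(yaw),0]); yy*=np.sign(yy@y); z=np.array([0,0,-1.]);x=np.cross(yy,z)
        print('turn',((r.inv()*R.from_matrix(np.c_[x,yy,z])).as_rotvec()/np.pi).round(4))
E
python3 - <<'E'
from h import *
c=load('top')
def q(U,V,a,b,z): return at(c,a+(U+.5)/8-.5,b+(V+.5)/8-.5,z)
T=[q(U,V,345,175,.012) for U,V in((77,72),(255,68),(277,400),(97,412))]
S=[q(U,V,345,175,.012) for U,V in((93,95),(236,87),(260,376),(116,385))]
ang=lambda d:np.degrees(np.arctan2(d[1],d[0]))
for X in(T,S): print('tmpl',np.mean(X,0),ang(X[0]+X[1]-X[2]-X[3]),ang(X[0]-X[1]+X[3]-X[2])-90, [np.linalg.norm(X[i]-X[(i+1)%4]).round(4) for i in range(4)])
P=[q(U-360,V,230,203,.067) for U,V in((537,112),(575,405))]
M=[q(U-360,V,230,203,.055) for U,V in((427,94),(641,61),(692,432),(476,465))]
print('pins',np.mean(P,0),ang(P[0]-P[1]),np.linalg.norm(P[0]-P[1]))
print('man',np.mean(M,0),ang(M[0]+M[1]-M[2]-M[3]),ang(M[0]-M[1]+M[3]-M[2])-90)
t=np.mean(T+S,0); yaw=np.radians(ang(S[0]+S[1]-S[2]-S[3]))
delta([t[0],t[1],.2],yaw+np.pi/2)
E
```

```text
tmpl [ 0.56682793 -0.20465007  0.012     ] -2.279360138978842 -2.1800327417711998 [np.float64(0.0826), np.float64(0.156), np.float64(0.0823), np.float64(0.1595)]
tmpl [ 0.56771592 -0.2046097   0.012     ] -1.2368226561975366 -1.3137714506256515 [np.float64(0.0664), np.float64(0.1359), np.float64(0.0659), np.float64(0.1362)]
pins [0.47895921 0.20737341 0.067     ] 4.013679799935879 0.13186647369351795
man [0.47902298 0.20767426 0.055     ] 4.287460626488858 4.1386100089303
t 0.1 pos [0.1674 0.4705 0.2259] yaw 70.42 quat [ 1.700e-01  9.854e-01 -9.000e-04 -1.000e-04]
shift [-1.206  -1.0041  0.0537]
turn [-6.000e-04 -1.000e-04 -1.019e-01]
```

```bash
python3 -m pendant '[-0.6,-0.5,0,0,0,-0.06,1,-0.6,-0.5,0,0,0,-0.06,1,-0.6,-0.5,0,0,0,-0.06,1,-0.6,-0.5,0,0,0,-0.06,1,-0.6,-0.5,0,0,0,-0.06,1,-0.6,-0.5,0,0,0,-0.06,1,-0.6,-0.5,0,0,0,-0.06,1,-0.6,-0.5,0,0,0,-0.06,1,-0.6,-0.5,0,0,0,-0.06,1,-0.6,-0.5,0,0,0,-0.06,1]'
python3 - <<'E'
from h import *
delta([.567,-.2046,.12],np.radians(88.3))
E
```

```text
clock: 0.93
eef_pos: [0.3677, 0.1313, 0.2266]
tool_rot: [0.079, 0.997, -0.001, 0.0]
ft_force: [-0.4, 0.3, -0.2]
grip_width: 0.0857
grasp_force: 0.0
t 0.9333 pos [0.3677 0.1313 0.2266] yaw 80.96 quat [ 7.880e-02  9.969e-01 -8.000e-04  3.000e-04]
shift [-0.499  -0.6004  0.2144]
turn [-0.0005  0.0002 -0.0408]
```

```bash
python3 -m pendant '[-0.5,-0.6,0.214,0,0,-0.041,1,-0.5,-0.6,0.214,0,0,-0.041,1,-0.5,-0.6,0.214,0,0,-0.041,1,-0.5,-0.6,0.214,0,0,-0.041,1,-0.5,-0.6,0.214,0,0,-0.041,1,-0.5,-0.6,0.214,0,0,-0.041,1,-0.5,-0.6,0.214,0,0,-0.041,1,-0.5,-0.6,0.214,0,0,-0.041,1,-0.5,-0.6,0.214,0,0,-0.041,1,-0.5,-0.6,0.214,0,0,-0.041,1]'
python3 - <<'E'
from h import *
delta([.567,-.2046,.04],np.radians(88.3))
c=snap('side')
im=c['pixels'][180:305,280:440,::-1]
cv2.imwrite('pics/s1.png',cv2.resize(im,None,fx=4.8,fy=4.8,interpolation=cv2.INTER_CUBIC))
E
```

```text
clock: 1.77
eef_pos: [0.568, -0.2019, 0.1182]
tool_rot: [0.013, 1.0, 0.0, -0.001]
ft_force: [0.3, -0.4, 1.3]
grip_width: 0.0853
grasp_force: 0.0
t 1.7667 pos [ 0.568  -0.2019  0.1182] yaw 88.54 quat [ 1.270e-02  9.999e-01  1.000e-04 -6.000e-04]
shift [ 0.0017 -0.0054  0.1564]
turn [ 0.0001 -0.0004  0.0013]
```

View pics/s1.png

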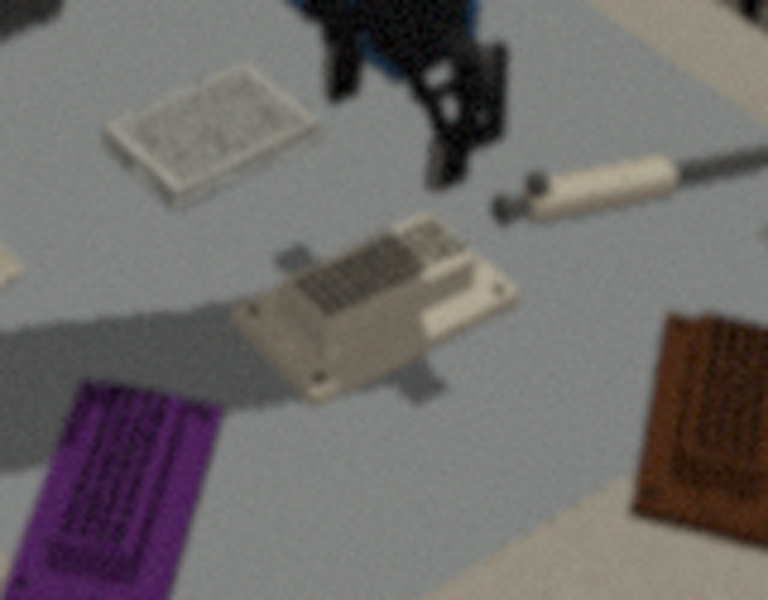

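The side crop shows the white template, block top around (390,270), lying between the finger shadows. The fingers straddle it above and nothing blocks them. Next I descend.

```bash
python3 -m pendant '[0,0,0.08,0,0,0,1,0,0,0.12,0,0,0,1,0,0,0.155,0,0,0,1,0,0,0.155,0,0,0,1,0,0,0.155,0,0,0,1,0,0,0.155,0,0,0,1,0,0,0.155,0,0,0,1,0,0,0.155,0,0,0,1,0,0,0.155,0,0,0,1,0,0,0.155,0,0,0,1]'
python3 - <<'E'
from h import *
delta([.567,-.2046,.04],np.radians(88.3));print(bot.get_obs()['ft_force'])
E
```

```text
clock: 2.65
eef_pos: [0.5683, -0.1998, 0.0433]
tool_rot: [0.012, 1.0, -0.0, 0.001]
ft_force: [0.0, -0.1, 0.1]
grip_width: 0.0855
grasp_force: 0.0
t 2.65 pos [ 0.5683 -0.1998  0.0433] yaw 88.6 quat [ 1.220e-02  9.999e-01 -3.000e-04  8.000e-04]
shift [ 0.0023 -0.0096  0.0065]
turn [-0.0002  0.0005  0.0017]
[ 0.02718014 -0.11370241  0.0844972 ]
```

```bash
python3 -m pendant '[0.002,-0.01,0.006,0,0,0,1,0.002,-0.01,0.006,0,0,0,1,0.002,-0.01,0.006,0,0,0,0.6,0.002,-0.01,0.006,0,0,0,0.3,0.002,-0.01,0.006,0,0,0,0,0.002,-0.01,0.006,0,0,0,0,0.002,-0.01,0.006,0,0,0,0,0.002,-0.01,0.006,0,0,0,0,0.002,-0.01,0.006,0,0,0,0,0.002,-0.01,0.006,0,0,0,0]'
python3 -c "
from h import *
delta([.567,-.2046,.12]);o=bot.get_obs();print(o['ft_force'],o['ft_torque'],o['grasp_force'],o['grip_width'])"
```

```text
clock: 3.48
eef_pos: [0.5666, -0.2046, 0.0392]
tool_rot: [0.012, 1.0, 0.0, -0.0]
ft_force: [-0.2, -0.1, 0.1]
grip_width: -0.0001
grasp_force: 0.0
t 3.4833 pos [ 0.5666 -0.2046  0.0392] yaw 88.6 quat [ 0.0122  0.9999  0.     -0.    ]
shift [-8.000e-04  1.000e-04 -1.616e-01]
[-0.18229121 -0.11758899  0.1191039 ] [-0.01533967  0.01496446 -0.00119231] 0.0 -0.00010208561632996601
```

Run:
```python
from h import *
c=snap('side')
im=c['pixels'][180:305,280:440,::-1]
cv2.imwrite('pics/s2.png',cv2.resize(im,None,fx=4.8,fy=4.8,interpolation=cv2.INTER_CUBIC))
print(proj(c,[.567,-.2046,.012]), proj(c,[.567,-.2046,.04]))
```

```text
(np.float64(357.45177670400716), np.float64(242.6454288517544)) (np.float64(358.2659621699718), np.float64(235.63698608231246))
```

View pics/s2.png

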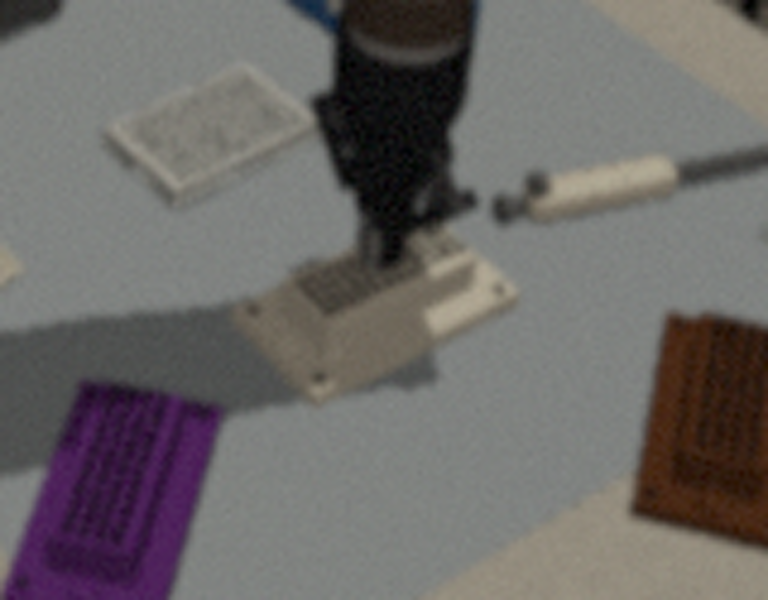

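The fingers closed on air. The shut tips sit at about crop (385,270), level with the block top, so the real tips are roughly 25 mm higher than the stated offset implies. I'll raise, open and go about 25 mm lower, watching the force.

```bash
python3 -m pendant '[0,0,-0.05,0,0,0,0,0,0,-0.08,0,0,0,0.5,0,0,-0.08,0,0,0,1,0,0,-0.08,0,0,0,1,0,0,-0.08,0,0,0,1,0,0,-0.08,0,0,0,1,0,0,-0.08,0,0,0,1,0,0,-0.04,0,0,0,1,0,0,0,0,0,0,1,0,0,0,0,0,0,1]'
python3 -m pendant '[0,0,0.01,0,0,0,1,0,0,0.02,0,0,0,1,0,0,0.03,0,0,0,1,0,0,0.04,0,0,0,1,0,0,0.046,0,0,0,1,0,0,0.046,0,0,0,1,0,0,0.046,0,0,0,0.8,0,0,0.046,0,0,0,0.7,0,0,0.046,0,0,0,0.7,0,0,0.046,0,0,0,0.7]'
```

```text
clock: 4.37
eef_pos: [0.5631, -0.2034, 0.0346]
tool_rot: [0.012, 1.0, 0.001, -0.004]
ft_force: [-1.8, 1.4, -0.8]
grip_width: 0.0856
grasp_force: 0.0
clock: 5.2
eef_pos: [0.5669, -0.2048, 0.0166]
tool_rot: [0.012, 1.0, -0.0, 0.0]
ft_force: [0.0, 1.3, -0.5]
grip_width: 0.06
grasp_force: 0.0
```

```bash
python3 -m pendant '[0,0,0,0,0,0,0.6,0,0,0,0,0,0,0.5,0,0,0,0,0,0,0.3,0,0,0,0,0,0,0,0,0,0,0,0,0,0,0,0,0,0,0,0,0,0,0,0,0,0,0,0,0,0,0,0,0,0,0,0,0,0,0,0,0,0,0,0,0,0,0,0,0]'
```

```text
clock: 6.03
eef_pos: [0.5669, -0.2047, 0.0168]
tool_rot: [0.012, 1.0, -0.0, 0.0]
ft_force: [-1.0, 0.3, 5.3]
grip_width: 0.0468
grasp_force: 64.0
```

```bash
python3 -m pendant '[0,0,-0.05,0,0,0,0,0,0,-0.1,0,0,0,0,0,0,-0.16,0,0,0,0,0,0,-0.22,0,0,0,0,0,0,-0.28,0,0,0,0,0,0,-0.28,0,0,0,0,0,0,-0.28,0,0,0,0,0,0,-0.28,0,0,0,0,0,0,-0.28,0,0,0,0,0,0,-0.28,0,0,0,0]'
python3 -c "
from h import *
delta([.479,.2075,.13],np.radians(94.1))
c=snap('top')
o=cv2.resize(c['pixels'][160:260,300:420,::-1],None,fx=6.6,fy=6,interpolation=cv2.INTER_CUBIC)"
```

```text
clock: 6.87
eef_pos: [0.5651, -0.2041, 0.1536]
tool_rot: [0.012, 1.0, 0.001, -0.002]
ft_force: [0.2, -0.2, -2.4]
grip_width: 0.0465
grasp_force: 63.2
t 6.8667 pos [ 0.5651 -0.2041  0.1536] yaw 88.6 quat [ 1.220e-02  9.999e-01  8.000e-04 -2.300e-03]
shift [0.1921 0.8188 0.0494]
turn [ 0.0005 -0.0014 -0.0306]
```

```bash
python3 -m pendant '[0.024,0.08,0,0,0,-0.03,0,0.044,0.16,0,0,0,-0.03,0,0.064,0.24,0,0,0,-0.03,0,0.084,0.32,0,0,0,-0.03,0,0.104,0.4,0,0,0,-0.03,0,0.124,0.48,0,0,0,-0.03,0,0.144,0.56,0,0,0,-0.03,0,0.164,0.64,0,0,0,-0.03,0,0.184,0.72,0,0,0,-0.03,0,0.195,0.77,0,0,0,-0.03,0]'
python3 -m pendant '[0,0.02,0,0,0,0,0,0,0.04,0,0,0,0,0,0,0.05,0,0,0,0,0,0,0.05,0.02,0,0,0,0,0,0.05,0.04,0,0,0,0,0,0.05,0.05,0,0,0,0,0,0.05,0.05,0,0,0,0,0,0.05,0.05,0,0,0,0,0,0.05,0.05,0,0,0,0,0,0.05,0.05,0,0,0,0]'
python3 - <<'E'
from h import *
delta([.479,.2075,.095],np.radians(94.1))
c=snap('top');s=snap('side')
f=lambda c,u,v,w,h,k:cv2.resize(c['pixels'][v:v+h,u:u+w,::-1],None,fx=k,fy=k,interpolation=cv2.INTER_CUBIC)
cv2.imwrite('pics/p1.png',cv2.hconcat([f(c,225,195,60,80,6),cv2.resize(f(s,215,130,90,80,6),(440,480))]))
E
```

```text
clock: 7.75
eef_pos: [0.4767, 0.186, 0.1555]
tool_rot: [-0.036, 0.999, 0.0, -0.001]
ft_force: [0.5, -0.1, -2.7]
grip_width: 0.0467
grasp_force: 63.4
clock: 8.58
eef_pos: [0.4772, 0.2073, 0.1316]
tool_rot: [-0.034, 0.999, 0.0, 0.0]
ft_force: [0.4, 0.8, -2.1]
grip_width: 0.0466
grasp_force: 63.4
t 8.5833 pos [0.4772 0.2073 0.1316] yaw 93.95 quat [-3.450e-02  9.994e-01  1.000e-04  4.000e-04]
shift [-0.0035  0.0002  0.0732]
turn [ 0.0001  0.0003 -0.0008]
```

View pics/p1.png

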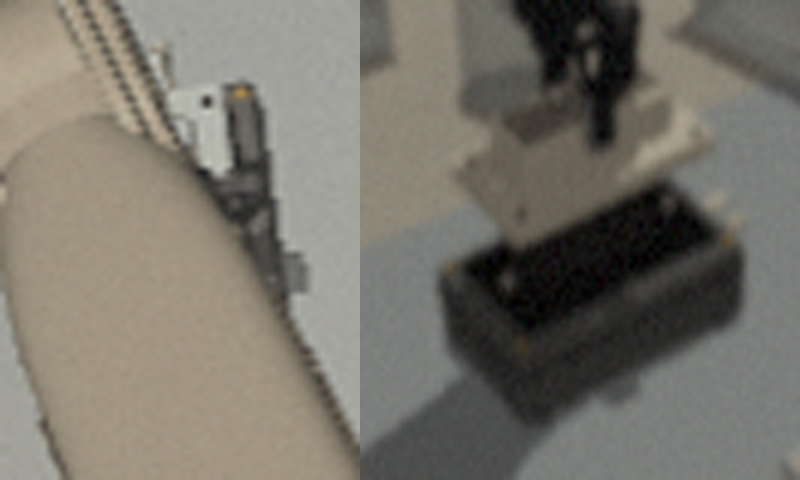

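The side view (left pin ~ (508,275), right pin ~ (668,203)) shows the template level over the manifold and lined up with it. Now I trim and descend to just above the pin tips.

```bash
python3 -m pendant '[-0.003,0,0.02,0,0,-0.001,0,-0.003,0,0.04,0,0,-0.001,0,-0.003,0,0.06,0,0,-0.001,0,-0.003,0,0.075,0,0,-0.001,0,-0.003,0,0.085,0,0,-0.001,0,-0.003,0,0.085,0,0,-0.001,0,-0.003,0,0.085,0,0,-0.001,0,-0.003,0,0.085,0,0,-0.001,0,-0.003,0,0.085,0,0,-0.001,0,-0.003,0,0.085,0,0,-0.001,0]'
cat > st.py <<'E'
from h import *
o=bot.get_obs();print('F',o['ft_force'].round(2),'T',o['ft_torque'].round(3));delta([.4786,.2075,.08],np.radians(94.1))
E
python3 st.py
```

```text
clock: 9.52
eef_pos: [0.4787, 0.2079, 0.0893]
tool_rot: [-0.036, 0.999, 0.0, 0.001]
ft_force: [0.1, -0.4, -2.3]
grip_width: 0.0465
grasp_force: 63.4
F [ 0.07 -0.37 -2.35] T [-0.038  0.011 -0.043]
t 9.5167 pos [0.4787 0.2079 0.0893] yaw 94.18 quat [-3.640e-02  9.993e-01  2.000e-04  6.000e-04]
shift [ 0.0004 -0.0007  0.0185]
turn [0.0001 0.0004 0.0004]
```

```bash
python3 -m pendant '[0,-0.001,0.002,0,0,0,0,0,-0.001,0.004,0,0,0,0,0,-0.001,0.006,0,0,0,0,0,-0.001,0.008,0,0,0,0,0,-0.001,0.01,0,0,0,0,0,-0.001,0.012,0,0,0,0,0,-0.001,0.012,0,0,0,0,0,-0.001,0.012,0,0,0,0,0,-0.001,0.012,0,0,0,0,0,-0.001,0.012,0,0,0,0]'; python3 st.py
```

```text
clock: 10.35
eef_pos: [0.4784, 0.2072, 0.0828]
tool_rot: [-0.036, 0.999, 0.0, 0.0]
ft_force: [-0.4, -1.1, -2.8]
grip_width: 0.0465
grasp_force: 63.4
F [-0.37 -1.1  -2.76] T [-0.006  0.011 -0.048]
t 10.35 pos [0.4784 0.2072 0.0828] yaw 94.18 quat [-0.0365  0.9993  0.      0.    ]
shift [-0.0005  0.0005  0.0055]
turn [0.     0.     0.0004]
```

```bash
python3 -m pendant '[0,0,0.001,0,0,0,0,0,0,0.002,0,0,0,0,0,0,0.003,0,0,0,0,0,0,0.004,0,0,0,0,0,0,0.005,0,0,0,0,0,0,0.005,0,0,0,0,0,0,0.005,0,0,0,0,0,0,0.005,0,0,0,0,0,0,0.005,0,0,0,0,0,0,0.005,0,0,0,0]'; python3 st.py
```

```text
clock: 11.18
eef_pos: [0.4783, 0.2073, 0.0802]
tool_rot: [-0.036, 0.999, 0.0, -0.0]
ft_force: [0.1, 1.8, -2.9]
grip_width: 0.0465
grasp_force: 63.4
F [ 0.05  1.81 -2.92] T [ 0.19   0.056 -0.104]
t 11.1833 pos [0.4783 0.2073 0.0802] yaw 94.18 quat [-3.640e-02  9.993e-01  1.000e-04 -0.000e+00]
shift [-0.0006  0.0004  0.0004]
turn [ 0.0001 -0.      0.0004]
```

```bash
python3 -m pendant '[0,0.0006,0,0,0,0.002,0,0,0.0006,0,0,0,0.003,0,0,0.0006,0.001,0,0,0.003,0,0,0.0006,0.002,0,0,0.003,0,0,0.0006,0.003,0,0,0.003,0,0,0.0006,0.004,0,0,0.003,0,0,0.0006,0.004,0,0,0.003,0,0,0.0006,0.004,0,0,0.003,0,0,0.0006,0.004,0,0,0.003,0,0,0.0006,0.004,0,0,0.003,0]'; python3 st.py
```

```text
clock: 12.02
eef_pos: [0.4784, 0.2077, 0.0783]
tool_rot: [-0.032, 0.999, 0.0, 0.0]
ft_force: [-0.4, 2.1, -1.6]
grip_width: 0.0468
grasp_force: 63.5
F [-0.38  2.12 -1.62] T [0.5   0.027 0.18 ]
t 12.0167 pos [0.4784 0.2077 0.0783] yaw 93.65 quat [-3.180e-02  9.995e-01  2.000e-04  1.000e-04]
shift [-0.0004 -0.0004 -0.0034]
turn [ 0.0001  0.0001 -0.0025]
```

```bash
python3 -m pendant '[0,0.0006,0,0,0,-0.0013,0,0,0.0012,0,0,0,-0.0013,0,0,0.0012,0,0,0,-0.0013,0,0,0.0012,0,0,0,-0.0013,0,0,0.0012,0,0,0,-0.0013,0,0,0.0012,0.001,0,0,-0.0013,0,0,0.0012,0.002,0,0,-0.0013,0,0,0.0012,0.002,0,0,-0.0013,0,0,0.0012,0.002,0,0,-0.0013,0,0,0.0012,0.002,0,0,-0.0013,0]'; python3 st.py
```

```text
clock: 12.85
eef_pos: [0.4783, 0.208, 0.0773]
tool_rot: [-0.034, 0.999, -0.0, 0.0]
ft_force: [-0.3, -0.6, -1.0]
grip_width: 0.0465
grasp_force: 63.6
F [-0.26 -0.62 -1.02] T [-0.132 -0.011 -0.   ]
t 12.85 pos [0.4783 0.208  0.0773] yaw 93.87 quat [-3.370e-02  9.994e-01 -1.000e-04  0.000e+00]
shift [-0.0006 -0.0009 -0.0055]
turn [-0.0001  0.     -0.0013]
```

Seated: no side force or yaw moment remains, and the height is 7 mm below pin-tip level with the gasket starting to push back. Now I press.

```bash
python3 -m pendant '[0,0,0.001,0,0,0,0,0,0,0.002,0,0,0,0,0,0,0.003,0,0,0,0,0,0,0.004,0,0,0,0,0,0,0.005,0,0,0,0,0,0,0.005,0,0,0,0,0,0,0.005,0,0,0,0,0,0,0.005,0,0,0,0,0,0,0.005,0,0,0,0,0,0,0.005,0,0,0,0]'; python3 st.py
```

```text
clock: 13.68
eef_pos: [0.4783, 0.208, 0.075]
tool_rot: [-0.034, 0.999, -0.0, 0.0]
ft_force: [-2.1, -1.5, 6.2]
grip_width: 0.0468
grasp_force: 64.2
F [-2.1  -1.54  6.18] T [-0.51   0.436  0.03 ]
t 13.6833 pos [0.4783 0.208  0.075 ] yaw 93.87 quat [-3.380e-02  9.994e-01 -0.000e+00  2.000e-04]
shift [-0.0004 -0.0011 -0.01  ]
turn [-0.      0.0001 -0.0013]
```

```bash
python3 -m pendant '[0,0,0.001,0,0,0,0,0,0,0.002,0,0,0,0,0,0,0.002,0,0,0,0,0,0,0.002,0,0,0,0,0,0,0.002,0,0,0,0,0,0,0.002,0,0,0,0,0,0,0.002,0,0,0,0,0,0,0.002,0,0,0,0,0,0,0.002,0,0,0,0,0,0,0.002,0,0,0,0]'
python3 - <<'E'
import st
from h import *
s=snap('side')
cv2.imwrite('pics/p2.png',cv2.resize(s['pixels'][130:230,210:320,::-1],None,fx=6,fy=6,interpolation=cv2.INTER_CUBIC))
E
```

```text
clock: 14.52
eef_pos: [0.4784, 0.208, 0.0743]
tool_rot: [-0.034, 0.999, -0.0, 0.0]
ft_force: [-3.2, -1.8, 7.1]
grip_width: 0.0464
grasp_force: 64.5
F [-3.15 -1.83  7.12] T [-0.527  0.625 -0.013]
t 14.5167 pos [0.4784 0.208  0.0743] yaw 93.87 quat [-3.370e-02  9.994e-01 -0.000e+00  3.000e-04]
shift [-0.0004 -0.0011 -0.0113]
turn [-0.      0.0002 -0.0013]
```

View pics/p2.png

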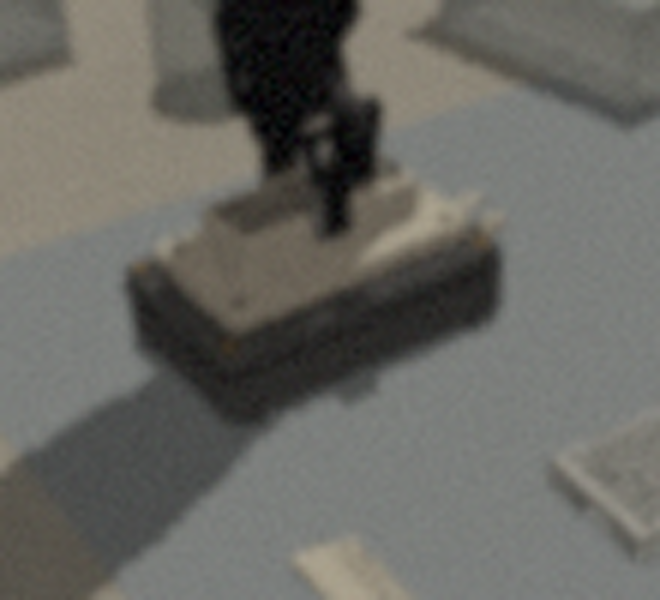

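The side picture shows the template flush on the manifold and square, covering both pins. I'll relax the small side force and press a little more.

```bash
python3 -m pendant '[0.0005,-0.0004,0,0,0,0,0,0.001,-0.0004,0,0,0,0,0,0.001,-0.0004,0.001,0,0,0,0,0.001,-0.0004,0.002,0,0,0,0,0.001,-0.0004,0.002,0,0,0,0,0.001,-0.0004,0.002,0,0,0,0,0.001,-0.0004,0.002,0,0,0,0,0.001,-0.0004,0.002,0,0,0,0,0.001,-0.0004,0.002,0,0,0,0,0.001,-0.0004,0.002,0,0,0,0]'; python3 st.py
```

```text
clock: 15.4
eef_pos: [0.4784, 0.208, 0.0738]
tool_rot: [-0.034, 0.999, 0.0, 0.001]
ft_force: [-2.9, -2.2, 8.1]
grip_width: 0.0462
grasp_force: 64.9
F [-2.93 -2.16  8.14] T [-0.533  0.653 -0.01 ]
t 15.4 pos [0.4784 0.208  0.0738] yaw 93.87 quat [-3.370e-02  9.994e-01  2.000e-04  8.000e-04]
shift [-0.0004 -0.001  -0.0124]
turn [ 0.0001  0.0005 -0.0013]
```

```bash
python3 -c "
from workcell import bot
print(bot.job_done())"
```

```text
the job is handed in; nothing more can be done
None
```

I handed the job in at about 15 s with the template seated on both pins and held pressed down; the gasket is squeezed about 3.5 mm of its 4 mm by the wrist force. The first grasp closed on air just above the block and had to be redone lower, and nothing else on the bench was touched.

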